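# Seat a power board in the corner of the rework holder and hold it square

### The arm

A 6-joint arm with a two-finger parallel gripper is mounted at the origin on the work surface. World frame = base frame: x ahead of the robot, y to its left, z up, the work surface at z = 0. Lengths are in m, angles in rad, forces in N, time in s.
With the tool pointing down it reaches from about 0.275 to 0.775 m from the base axis. Payload 14.6 kg.
Tool frame: the origin (TCP) lies midway between the tips of the shut fingers; the grasp point (between the pads) lies 19 mm behind it; z points along the fingers, y is the direction in which the jaws open and shut (so a half turn about z gives the same grasp; the last joint's range is limited). The gripper opens to 85 mm and grips with 20 to 120 N. Pads are 22 mm wide; open, the fingers measure 114 mm over their backs; the gripper's body (76 mm by 85 mm) begins 54 mm behind the grasp point. The pads swing forward as they close: fully open they stand 13 mm farther back than shut.
Start: joints at [0.961, 0.263, -0.048, 1.259, 0, 1.415], TCP at [0.231, 0.472, 0.231] pointing down, gripper open.
Joint ranges: [-2.65, 2.65], [-0.89, 1.7], [-1.18, 1.37], [-2.13, 2.11], [-1.35, 1.29], [-3.14, 3.14]. Speed limits (rad/s): [1.89, 1.89, 2.57, 2.79, 3.14, 3.14].

### API

Orientations are given as a unit quaternion [w, x, y, z].
In Python, from station import bot gives the robot as it stands. The module is installed in compiled form; this text tells all that it offers.
- The arm moves only by the tool step_arm, never from a script. Its argument "deltas" is a list of rows, each a list of 3 entries, a list of its own where there are three numbers: the shift along the world's x, y, z in mm, then the turn, a rotation vector about the world's x, y, z in rad, then the finger opening in mm, from 0 to 85.4. A call has 1 to 12 rows; each row is the pose to reach, as a shift and turn from the pose commanded when the call began; what a row does not reach only later rows make up. A row lasts 1/12 s, in which the tool goes at most 41.7 mm and 7.16 degrees, less where a joint would pass 70% of its speed; a pose out of reach is approached as far as the arm can. A call with a gripper value outside its range is refused whole. The fingers move at their own pace and stop on an object; "force" is the grip in N (left out, the last holds). Time passes only in rows, so rows that repeat a pose let the fingers close. It gives the time, the measured TCP pose, the force and the opening at its end, in the units of the state.
- bot.state(): the state, without advancing time (a new reading comes with each control period).
- bot.grab_frame(name): name is "side" or "top" or "wrist"; returns a dict with "frame" (420x560x3 uint8, blue, green, red), "range_z" (420x560 float32, m along the optical axis (not along the pixel's ray), 0 where there is no reading), "K" (3x3 intrinsics, pixels), "dist" ([k1, k2, p1, p2, k3] as OpenCV has them; the pictures are not rectified), "position" and "rotation" of the camera in the world; the wrist camera has in their place "hand_eye" (4x4, takes a point from camera to tool coordinates, whose origin is the TCP and whose axes are the flange's). Camera axes: x right, y down, z forward; pixel columns grow to the right and rows downward; lengths in m; the calibration is good to about 2 mm. A picture is of the moment at which its call begins: read the wrist's pose just before it.
- bot.finish_job(): hands the job in, once; it reports no verdict.
The state is a dict: "time": time; "q": joint angles; "joint_vel": joint speeds; "joint_efforts": joint torques, N m; "tool_pos": TCP position; "tcp_rot": TCP orientation; "ft_force": force on the tool from outside, world axes, zero at the start; "moment": the same for the moment, N m; "opening": finger opening in m.
Only numpy, scipy, OpenCV 4.12 (cv2) and the standard library are available. Lean on these libraries where they do the work, as an engineer would, in place of code of your own. Each camera call takes 0.05 s, during which the arm holds its last target.

### The job

Load the power board into the steel board holder: pick it up by its heat sink, lay it flat on the holder's base plate with its bare long edge facing the rail, slide that edge in under the rail's lip, and push the board into the corner until the bare edge lies flush against the rail and its short edge touches the end stop. Finish while still gripping the board and pressing it gently against both rail and stop, so that it sits square for a colleague to snap the spring clip over it; do not let go, and leave the bowl, the brass weight and the probe alone.

Things in the scene. Friction and masses are not known exactly. Their poses are not given: they have to be found in the camera images.
- board_grip (a point): Centre of the finned aluminium heat sink in the middle of the power board: a block 34 mm (x) by 24 mm (y) by 28 mm high, its centre 17 mm above the board's underside. Grip it across its 24 mm; the board's face beside it has nothing over 2 mm high. Board axes: +x to the bare long edge (35 mm off), -x to the long edge with terminal blocks, +y to the short edge for the end stop (50 mm off), z up.
- board_corner (a point): Corner of the board's underside between the bare long edge and the short edge for the stop: x +35, y +50, 17 mm below board_grip; same axes. The board is dark green on aluminium, 70 (x) by 100 (y) by 3.2 mm, about 0.14 kg, face up on the counter at first. Its last 9 mm at the bare edge carry no parts; the two grey terminal blocks at the other edge are 11 mm high and do not fit under the lip.
- holder_corner (a point): Inner corner of the board holder, on top of its base plate (8 mm above the counter), where the faces of rail and end stop meet: board_corner belongs here. +x points square into the rail, +y along the rail into the stop, z up; the seated board has these axes. The plain steel base plate reaches from x -116 to +14 mm and from y -180 to +10 mm. The holder is screwed down.
- holder: The holder; origin at the centre of its base plate's underside, from where holder_corner lies at x +51, y +85, z +8 mm; same axes. Its sprung wire clip stands folded back, open, at the edge away from the rail: x -80 to -45, y +13 to +57 mm from this origin, top 72 mm above the counter. It stays open: closing it is the colleague's job.
- holder_rail: Steel rail, 14 mm high above the base plate, 14 mm thick, 150 mm long along y; its face is the plane x = 0 of holder_corner. A flat dark lip 3 mm thick overhangs the base plate by 6 mm (x -6 to 0, y -140 to 0 mm of holder_corner) and leaves a slot 5 mm high under it, 1.8 mm more than the board's thickness. Origin and axes as holder.
- holder_stop: End stop: steel bar 10 mm wide, 12 mm high above the base plate, 55 mm long, square to the rail at its +y end; its face is the plane y = 0 of holder_corner, from x -55 mm to the rail. Origin and axes as holder.
- bowl: Mint green enamel parts bowl, 100 mm across, 42 mm high, beyond the work; origin at the centre of its underside. To be left alone.
- weight: Brass weight block 45 x 70 x 35 mm with a short knob on top, beyond the work; origin at the centre of its underside. To be left alone.
- probe: Slim orange polymer probe, 160 mm long, 10 mm thick, lying on the counter beyond the work; origin on its underside half-way along. To be left alone.
There are look-alikes about, which are no part of the job. What is shaped like the part that bears board_grip but pink is not meant.

How it is judged:
On the way:
1. the board lies on the base plate with its bare long edge slid in under the rail's lip (x of board_corner in the frame of holder_corner between -0.004 and 0.003 m and y of board_corner in the frame of holder_corner between -0.06 and 0.003 m and z of board_corner in the frame of holder_corner below 0.002 m and angle between the x axis of board_grip and the x axis of holder_corner, either way round below 0.08 rad), for 0.1 s.
At the end, for the whole second after the job is handed in: Board flat (2 mm, 0.03 rad) on the base plate, bare edge under the lip; board_corner within 2 mm of holder_corner along and across the rail, square within 0.015 rad; the fingers still hold the board and keep it at rest, pressed with over 1 N on the rail and over 1 N on the stop (x of board_corner in the frame of holder_corner between -0.002 and 0.002 m and y of board_corner in the frame of holder_corner between -0.002 and 0.002 m and z of board_corner in the frame of holder_corner below 0.002 m and angle between the x axis of board_grip and the x axis of holder_corner, either way round below 0.015 rad and angle between board_grip's own z axis and vertical below 0.03 rad and contact force between board and holder_rail above 1 N and contact force between board and holder_stop above 1 N and contact force between board and the fingers above 2 N and linear speed of board below 0.01 m/s); the arm keeps its last pose, push and grip.
It fails at once if the bowl, the brass weight or the probe is shifted by more than 20 mm (distance of any of bowl, weight, probe from where it was at the start of the episode above 0.02 m).
It fails at once if the board is rammed into the rail or the stop with over 60 N (contact force between board and holder_rail above 60 N or contact force between board and holder_stop above 60 N).
It also fails if it takes over 45 s, if anything falls off the work surface, if the arm or the gripper's body presses on something with over 40 N, if the wrist force passes 120 N, or if a joint passes its speed limit or range.

## Working session

There is one attempt and no reset: what is moved stays moved. The work goes in short steps, Python scripts to look and compute and a tool call to move; the robot and the scene stay as the last step left them, time stands still between calls to the robot, and variables do not carry over. Pictures are saved under pics/ and viewed, and the job is handed in when it is done.

Besides the shell and the picture viewer there is one more tool, called after "Emit:" by a JSON object that holds its "name" and its "arguments", one argument or row to a line. step_arm: Moves the arm, as the interface text tells. Its arguments: {"type":"object","properties":{"deltas":{"type":"array"},"force":{"type":"number"}},"required":["deltas"]}

```bash
mkdir -p pics; ls
cat > h.py <<'E'
import numpy as np, cv2, pickle
from station import bot
def grab(n,tag):
    s=bot.state(); f=bot.grab_frame(n); f=dict(f); f['state']=s
    pickle.dump(f,open(f'pics/{tag}.pkl','wb')); cv2.imwrite(f'pics/{tag}.png',f['frame']); return f
E
python3 - <<'E'
from h import *
print(bot.state())
for n in ['side','top','wrist']:
    f=grab(n,n+'0'); print(n,f['K'].tolist() if hasattr(f['K'],'tolist') else f['K'],f['dist'],f.get('position'),f.get('rotation'),f.get('hand_eye'))
E
```

```text
pics
{'time': 0.0, 'q': array([ 9.60729717e-01,  2.63508566e-01, -4.89358555e-02,  1.25940184e+00,
       -5.87819118e-06,  1.41551838e+00]), 'joint_vel': array([ 0.00080665,  0.00041002, -0.00027135,  0.00169403,  0.00090547,
       -0.00105422]), 'joint_efforts': array([ 2.32259939e-03, -6.37620592e+01,  3.84566045e+01,  1.35633119e-02,
        1.70421066e-05, -1.24192875e-04]), 'tool_pos': array([0.23045346, 0.47140837, 0.23083294]), 'tcp_rot': array([-1.93295794e-04,  2.25439667e-01,  9.74256989e-01, -4.88091698e-04]), 'ft_force': array([0.29169732, 0.10027795, 0.75857088]), 'moment': array([ 0.01505655,  0.00382809, -0.02976999]), 'opening': 0.08568500270826893}
side [[526.3017509674887, 0.0, 281.8672284133303], [0.0, 526.3017509674887, 210.40041931523504], [0.0, 0.0, 1.0]] [-0.02472655  0.          0.          0.          0.        ] [ 0.31240572 -0.60089653  0.92537522] [-0.31737178  0.92921089 -0.1777674   0.06512325] None
top [[470.0965617571228, 0.0, 285.1813271422529], [0.0, 470.0965617571228, 210.77016513350588], [0.0, 0.0, 1.0]] [-0.02136668  0.          0.          0.          0.        ] [0.36169782 0.03709661 0.93480828] [-0.08312705  0.7211402  -0.68311646  0.07999129] None
wrist [[306.8264054175442, 0.0, 276.72107660153625], [0.0, 306.8264054175442, 209.66826295400017], [0.0, 0.0, 1.0]] [-0.05290855  0.          0.          0.          0.        ] None None [[-2.12158202e-04 -9.51394712e-01 -3.07974116e-01  7.92209060e-02]
 [ 9.99999642e-01  5.03974022e-05 -8.44570809e-04 -3.94827780e-04]
 [ 8.19041297e-04 -3.07974185e-01  9.51394361e-01 -1.42988639e-01]
 [ 0.00000000e+00  0.00000000e+00  0.00000000e+00  1.00000000e+00]]
```

View pics/side0.png

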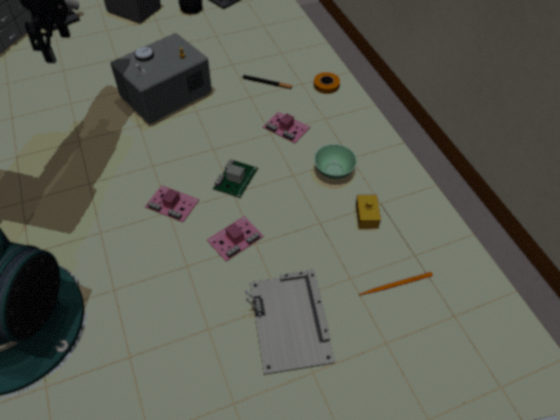

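View pics/top0.png

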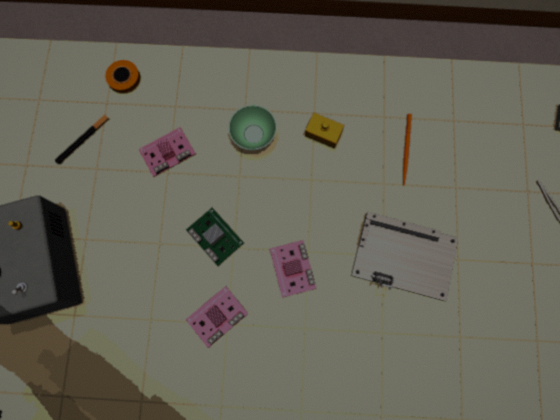

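View pics/wrist0.png

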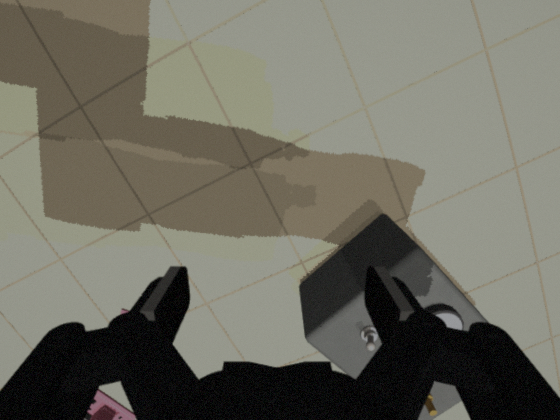

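Run:
```python
import cv2
a=cv2.imread('pics/top0.png')
b=cv2.resize(a[195:280,170:260],None,fx=6,fy=6,interpolation=cv2.INTER_CUBIC)
c=cv2.resize(a[200:310,340:470],None,fx=5,fy=5,interpolation=cv2.INTER_CUBIC)
b=cv2.convertScaleAbs(b,alpha=1.6);c=cv2.convertScaleAbs(c,alpha=1.3)
cv2.imwrite('pics/c1.png',b);cv2.imwrite('pics/c2.png',c)
```

```text
(no output)
```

View pics/c1.png

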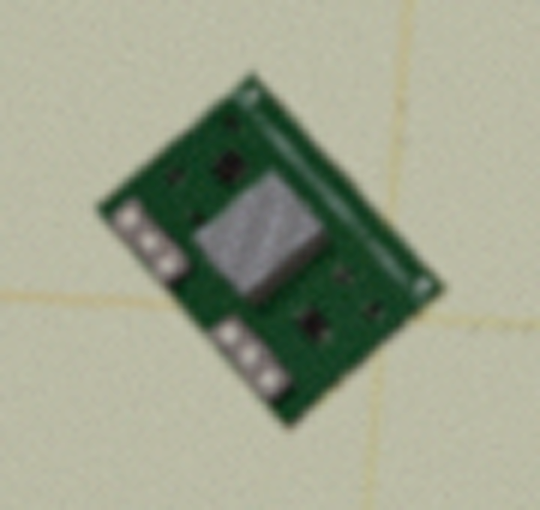

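View pics/c2.png

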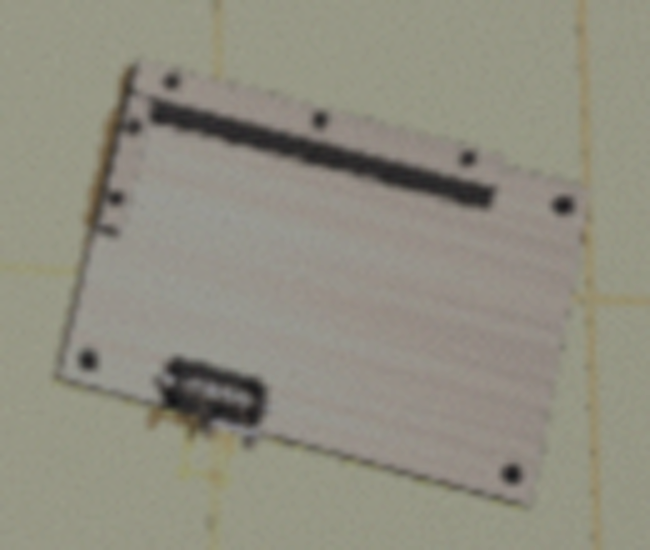

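Top view: four board-like things. The pink ones are at (167,152), (292,268) and (217,317). The green one is at (215,236) and has a grey heat sink. The enlarged crop confirms the green one is meant: dark green, bare edge with no parts to the upper right, two terminal blocks to the lower left. The holder is at (405,257), with the rail and dark lip along its upper edge and the stop at the left.

```bash
cat >> h.py <<'E'
from scipy.spatial.transform import Rotation as R
def T(f):
    if f.get('hand_eye') is not None:
        s=f['state']; q=np.array(s['tcp_rot']); Rt=R.from_quat(q[[1,2,3,0]]).as_matrix()
        M=np.eye(4); M[:3,:3]=Rt; M[:3,3]=s['tool_pos']; return M@np.array(f['hand_eye'])
    q=np.array(f['rotation']); M=np.eye(4)
    M[:3,:3]=R.from_quat(q[[1,2,3,0]]).as_matrix() if q.size==4 else q
    M[:3,3]=f['position']; return M
def norm(f,px):
    return cv2.undistortPoints(np.array(px,float).reshape(-1,1,2),np.array(f['K']),np.array(f['dist'])).reshape(-1,2)
def plane(f,px,z):
    n=norm(f,px); M=T(f); d=np.c_[n,np.ones(len(n))]@M[:3,:3].T; o=M[:3,3]
    return o+d*((z-o[2])/d[:,2])[:,None]
def depth(f,px):
    n=norm(f,px); M=T(f); out=[]
    for (u,v),k in zip(px,n):
        p=f['range_z'][int(round(v))-1:int(round(v))+2,int(round(u))-1:int(round(u))+2]; z=np.median(p[p>0]) if (p>0).any() else np.nan
        out.append(M[:3,:3]@(np.r_[k,1]*z)+M[:3,3])
    return np.array(out)
def tri(f1,p1,f2,p2):
    res=[]
    for a,b in zip(np.atleast_2d(p1),np.atleast_2d(p2)):
        A=[];B=[]
        for f,p in((f1,a),(f2,b)):
            M=T(f); d=M[:3,:3]@np.r_[norm(f,[p])[0],1]; d/=np.linalg.norm(d); P=np.eye(3)-np.outer(d,d); A.append(P);B.append(P@M[:3,3])
        x=np.linalg.lstsq(np.vstack(A),np.hstack(B),rcond=None)[0]
        res.append(np.r_[x,np.linalg.norm(np.vstack(A)@x-np.hstack(B))])
    return np.array(res)
def load(t): return pickle.load(open(f'pics/{t}.pkl','rb'))
E
python3 - <<'E'
from h import *
np.set_printoptions(precision=4,suppress=True)
f=load('top0')
px=[[212,207.5],[243.5,243],[218.5,266],[187,229.5]]
print(plane(f,px,0.003)); print(depth(f,px))
print(depth(f,[[214,234],[285,350],[405,260],[400,233]]))
hp=[[367,207],[456,232],[446,296],[351,271]]
print(plane(f,hp,0.008))
s=load('side0'); print(depth(s,[[235,172],[290,320],[235,190],[305,280]]))
E
```

```text
[[0.5796 0.1967 0.003 ]
 [0.5101 0.1271 0.003 ]
 [0.4614 0.1732 0.003 ]
 [0.5313 0.2431 0.003 ]]
[[0.5794 0.1966 0.0038]
 [0.5104 0.1273 0.0008]
 [0.4616 0.1735 0.0005]
 [0.5316 0.2434 0.0016]]
[[ 0.5206  0.1836  0.0288]
 [ 0.3083  0.0329  0.0007]
 [ 0.4924 -0.195   0.0088]
 [ 0.5463 -0.1852  0.0085]]
[[ 0.5966 -0.1183  0.008 ]
 [ 0.5545 -0.2982  0.008 ]
 [ 0.4262 -0.2751  0.008 ]
 [ 0.4651 -0.0887  0.008 ]]
[[ 0.5187  0.1816  0.032 ]
 [ 0.5002 -0.1936  0.0084]
 [ 0.5074  0.1537  0.0041]
 [ 0.5597 -0.1271  0.0147]]
```

Run:
```python
from h import *
np.set_printoptions(precision=4,suppress=True)
f=load('top0')
print(depth(f,[[20,240],[42,205],[60,295],[30,320],[75,295],[14,225]]))
```

```text
[[0.4754 0.5122 0.1171]
 [0.5419 0.4863 0.1126]
 [0.3845 0.4314 0.1042]
 [0.3361 0.5321 0.    ]
 [0.3878 0.4324 0.0424]
 [0.4985 0.5169 0.1355]]
```

Emit:
{"name": "step_arm", "arguments": {
  "deltas": [
    [[0,-40,10],[0,0,-0.03],85],
    [[20,-70,10],[0,0,-0.06],85],
    [[50,-98,10],[0,0,-0.1],85],
    [[80,-125,10],[0,0,-0.14],85],
    [[110,-152,10],[0,0,-0.18],85],
    [[140,-180,10],[0,0,-0.22],85],
    [[170,-205,10],[0,0,-0.26],85],
    [[200,-230,10],[0,0,-0.3],85],
    [[230,-258,10],[0,0,-0.335],85],
    [[262,-275,10],[0,0,-0.335],85],
    [[290,-286,10],[0,0,-0.335],85],
    [[290,-286,10],[0,0,-0.335],85]
  ],
  "force": 40
}}

```text
time: 1.15
tool_pos: [0.5247, 0.1831, 0.2401]
tcp_rot: [0.0, 0.386, 0.922, -0.0]
ft_force: [0.6, 1.1, -1.3]
opening: 0.0852
```

Run:
```python
from h import *
f=grab('wrist','wr1'); print(f['state']['tool_pos'],f['state']['tcp_rot'],f['state']['time'],f['state']['joint_vel'].round(3))
```

```text
[0.52470371 0.18313101 0.24013437] [ 1.74463162e-04  3.86348448e-01  9.22352851e-01 -2.52740270e-04] 1.15 [ 0.057 -0.047 -0.073  0.001  0.014  0.052]
```

View pics/wr1.png

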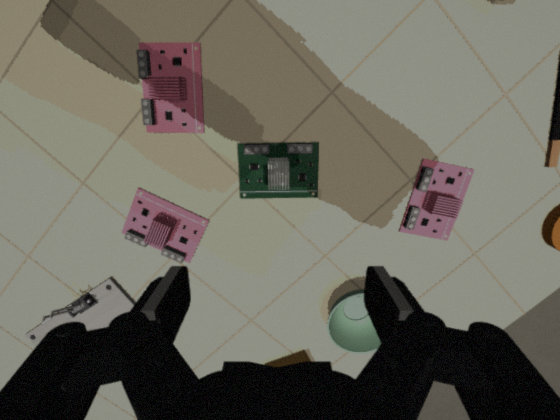

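The wrist view shows the green board square at (279,170), with terminal blocks at the top and the bare edge at the bottom. The pink boards are around it and are ignored.

```bash
cat >> h.py <<'E'
def board(f,roi,z=0.0032):
    u0,v0,u1,v1=roi; im=f['frame'][v0:v1,u0:u1].astype(int); b,g,r=im[...,0],im[...,1],im[...,2]
    m=((g>r*1.35+4)&(g>b*1.15+2)).astype(np.uint8)*255
    m=cv2.morphologyEx(m,cv2.MORPH_CLOSE,np.ones((7,7)))
    c=max(cv2.findContours(m,0,2)[0],key=cv2.contourArea)
    P=plane(f,(cv2.convexHull(c).reshape(-1,2)+[u0,v0]).astype(float),z)[:,:2]
    ctr,sz,a=cv2.minAreaRect((P*1000).astype(np.float32))
    return np.array(ctr)/1000,sz,a,cv2.boxPoints((ctr,sz,a))/1000,m
E
python3 - <<'E'
from h import *
np.set_printoptions(precision=4,suppress=True)
f=load('wr1'); r=board(f,(225,130,335,210)); print(r[:4]); cv2.imwrite('pics/m1.png',r[4])
t=load('top0'); r=board(t,(180,200,250,270)); print(r[:4])
print(depth(f,[[279,170],[279,180],[250,185],[310,185],[230,190],[258,150],[300,150]]))
cv2.imwrite('pics/c3.png',cv2.resize(f['frame'][125:215,220:340],None,fx=6,fy=6,interpolation=cv2.INTER_CUBIC))
E
```

```text
(array([0.5201, 0.1888]), (97.71513366699219, 67.80923461914062), 45.723106384277344, array([[0.4618, 0.1775],
       [0.5103, 0.1302],
       [0.5785, 0.2001],
       [0.53  , 0.2475]], dtype=float32))
(array([0.5213, 0.1865]), (96.43721008300781, 66.61772155761719), 45.35871505737305, array([[0.4638, 0.1756],
       [0.5112, 0.1288],
       [0.5789, 0.1974],
       [0.5315, 0.2442]], dtype=float32))
[[0.5197 0.1911 0.0097]
 [0.5251 0.1854 0.031 ]
 [0.5078 0.1509 0.0037]
 [0.5617 0.2044 0.0049]
 [0.4942 0.1273 0.0007]
 [0.4842 0.1914 0.0153]
 [0.5198 0.2264 0.0148]]
```

View pics/c3.png

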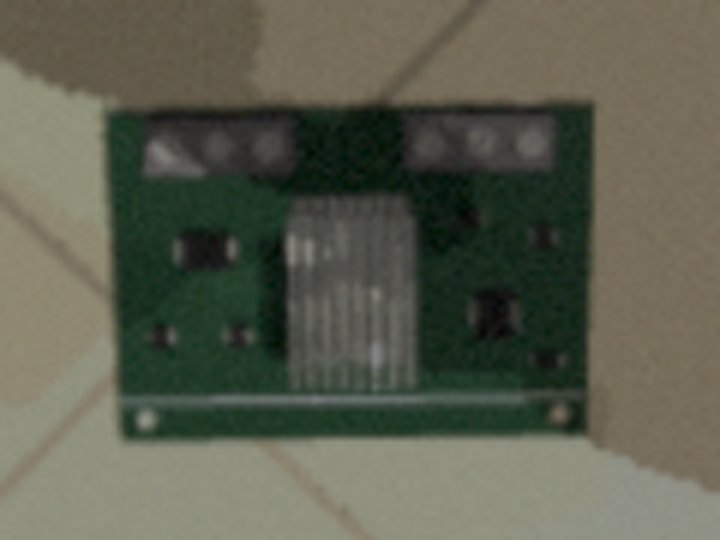

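Run:
```python
from h import *
np.set_printoptions(precision=4,suppress=True)
f=load('wr1');t=load('top0')
print(tri(f,[[268.3,189.2],[289.2,189.2]],t,[[224.2,234.2],[215.3,223.7]]))
```

```text
[[0.5251 0.1655 0.0147 0.0019]
 [0.5434 0.1843 0.0199 0.0005]]
```

Emit:
{"name": "step_arm", "arguments": {
  "deltas": [
    [[0,1.5,-35],[0,0,0.017],85],
    [[0,1.5,-70],[0,0,0.017],85],
    [[0,1.5,-100],[0,0,0.017],85],
    [[0,1.5,-100],[0,0,0.017],85],
    [[0,1.5,-100],[0,0,0.017],85]
  ]
}}

```text
time: 1.62
tool_pos: [0.5193, 0.1874, 0.1412]
tcp_rot: [-0.001, 0.377, 0.926, -0.001]
ft_force: [0.4, 0.5, 0.8]
opening: 0.0852
```

Run:
```python
from h import *
np.set_printoptions(precision=4,suppress=True)
f=grab('wrist','wr2'); print(f['state']['tool_pos'],f['state']['tcp_rot'],f['state']['time'],f['state']['joint_vel'].round(3))
cv2.imwrite('pics/c4.png',cv2.resize(f['frame'][100:310,170:390],None,fx=2.5,fy=2.5,interpolation=cv2.INTER_CUBIC))
```

```text
[0.5193 0.1874 0.1412] [-0.001   0.3766  0.9264 -0.0007] 1.6167 [-0.002 -0.027  0.067  0.024 -0.002 -0.001]
```

View pics/wr2.png

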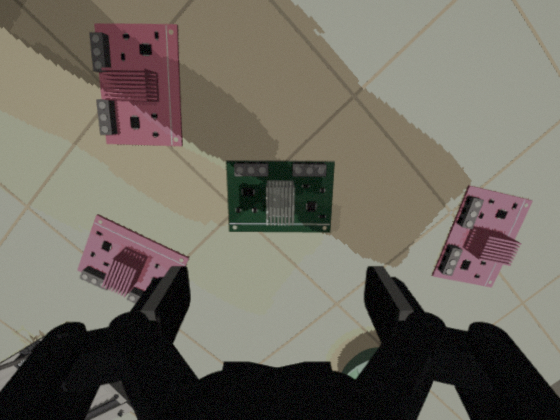

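View pics/c4.png

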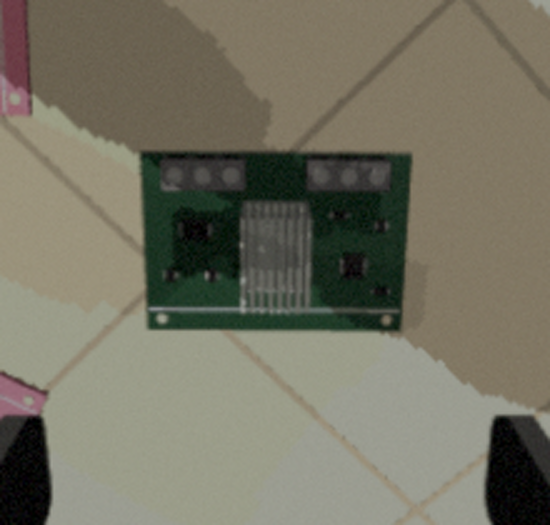

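Run:
```python
from h import *
np.set_printoptions(precision=4,suppress=True)
f=load('wr2');t=load('top0');w=load('wr1')
print(tri(f,[[265.8,225],[294.2,225]],t,[[223.8,233.8],[214.9,223.3]]))
print(tri(f,[[265.8,225],[294.2,225]],w,[[267.9,188.8],[288.8,188.8]]))
r=board(f,(215,150,345,242)); print(r[:4])
for z in (0,):
  n=np.vstack([plane(f,[[265.8,225],[294.2,225]],0.031)]); print(n, n.mean(0), np.linalg.norm(n[0]-n[1]))
print(depth(f,[[280,200],[280,210],[280,220],[250,215],[310,218]]))
```

```text
[[0.5245 0.1655 0.0231 0.0022]
 [0.5431 0.1845 0.0249 0.0006]]
[[0.5218 0.1707 0.0405 0.0002]
 [0.5396 0.1871 0.037  0.0003]]
(array([0.5204, 0.1887]), (98.08175659179688, 68.16282653808594), 45.513282775878906, array([[0.4617, 0.1776],
       [0.5104, 0.1299],
       [0.5791, 0.1998],
       [0.5305, 0.2476]], dtype=float32))
[[0.5242 0.168  0.031 ]
 [0.5416 0.1859 0.031 ]] [0.5329 0.1769 0.031 ] 0.025043810405555963
[[0.521  0.1887 0.0097]
 [0.5281 0.1818 0.0091]
 [0.5364 0.1738 0.005 ]
 [0.5128 0.1564 0.004 ]
 [0.5556 0.1958 0.0035]]
```

Emit:
{"name": "step_arm", "arguments": {
  "deltas": [
    [[0,1,-35],[0,0,0],85],
    [[0,1,-70],[0,0,0],70],
    [[0,1,-100],[0,0,0],60],
    [[0,1,-120],[0,0,0],60],
    [[0,1,-128],[0,0,0],60],
    [[0,1,-128],[0,0,0],60],
    [[0,1,-128],[0,0,0],60]
  ]
}}

```text
time: 2.25
tool_pos: [0.5218, 0.1885, 0.0151]
tcp_rot: [0.001, 0.377, 0.926, 0.001]
ft_force: [-0.2, -0.1, 0.4]
opening: 0.0597
```

Run:
```python
from h import *
np.set_printoptions(precision=4,suppress=True)
f=grab('wrist','wr3'); print(f['state']['tool_pos'],f['state']['tcp_rot'],f['state']['ft_force'],f['state']['joint_vel'].round(3))
grab('top','top1');grab('side','side1')
```

```text
[0.5218 0.1885 0.0151] [0.0009 0.3768 0.9263 0.0006] [-0.1603 -0.1376  0.4078] [ 0.    -0.012  0.008  0.    -0.002  0.   ]
```

View pics/wr3.png

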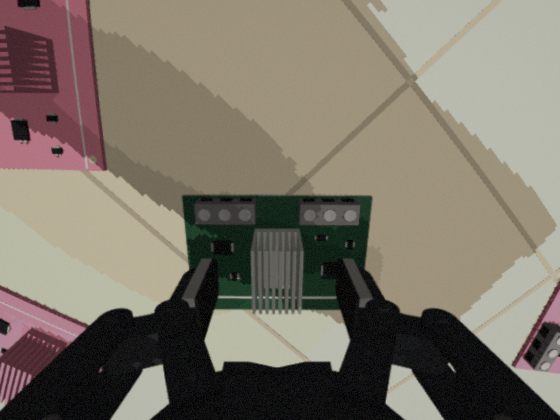

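The fingers straddle the heat sink, tips near (205,280) and (350,280) with the heat sink centred at (277,275). Next I lower 7 mm and grip.

Emit:
{"name": "step_arm", "arguments": {
  "deltas": [
    [[0,0,-5],[0,0,0],60],
    [[0,0,-6.5],[0,0,0],60],
    [[0,0,-6.5],[0,0,0],30],
    [[0,0,-6.5],[0,0,0],15],
    [[0,0,-6.5],[0,0,0],15],
    [[0,0,-6.5],[0,0,0],15],
    [[0,0,-6.5],[0,0,0],15],
    [[0,0,-6.5],[0,0,0],15],
    [[0,0,-6.5],[0,0,0],15]
  ],
  "force": 60
}}

```text
time: 3.15
tool_pos: [0.5208, 0.1882, 0.0071]
tcp_rot: [0.0, 0.377, 0.926, 0.0]
ft_force: [-0.7, -0.3, 5.5]
opening: 0.0228
```

Run:
```python
from h import *
np.set_printoptions(precision=4,suppress=True)
f=grab('wrist','wr4'); s=f['state'];print(s['tool_pos'],s['tcp_rot'],s['ft_force'],s['opening'])
```

```text
[0.5208 0.1882 0.0071] [0.0002 0.3769 0.9263 0.0001] [-0.6917 -0.3292  5.4771] 0.022810175825363252
```

View pics/wr4.png

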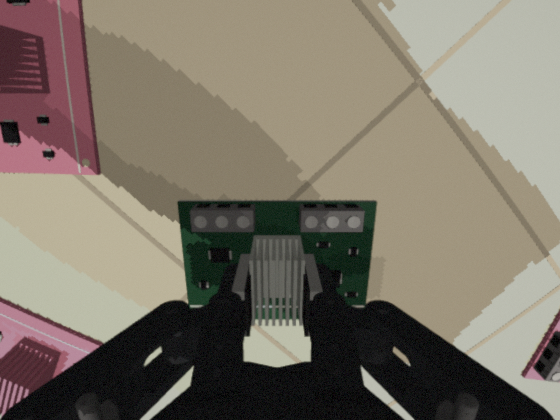

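Gripped at 22.8 mm on the heat sink (about 24 mm nominal). Next I lift, turn, and go to a spot where the wrist camera sees the holder beside the held board.

Emit:
{"name": "step_arm", "arguments": {
  "deltas": [
    [[0,0,10],[0,0,0],15],
    [[0,0,40],[0,0,0],15],
    [[0,0,75],[0,0,0],15],
    [[2,-5,110],[0,0,0.05],15],
    [[5,-20,140],[0,0,0.12],15],
    [[10,-45,165],[0,0,0.21],15],
    [[15,-75,185],[0,0,0.3],15],
    [[22,-108,190],[0,0,0.39],15],
    [[30,-140,190],[0,0,0.47],15],
    [[36,-168,190],[0,0,0.53],15],
    [[40,-185,190],[0,0,0.552],15],
    [[40,-188,190],[0,0,0.552],15]
  ]
}}

```text
time: 4.2
tool_pos: [0.561, -0.0026, 0.1971]
tcp_rot: [0.0, 0.111, 0.994, -0.0]
ft_force: [0.2, 0.7, -2.0]
opening: 0.0229
```

Emit:
{"name": "step_arm", "arguments": {
  "deltas": [
    [[0,0,0],[0,0,0],15],
    [[0,0,0],[0,0,0],15],
    [[0,0,0],[0,0,0],15]
  ]
}}

```text
time: 4.45
tool_pos: [0.5603, 0.0011, 0.197]
tcp_rot: [-0.0, 0.11, 0.994, 0.0]
ft_force: [-0.2, -0.5, -1.7]
opening: 0.0231
```

Run:
```python
from h import *
np.set_printoptions(precision=4,suppress=True)
f=grab('wrist','wr5'); s=f['state'];print(s['tool_pos'],s['tcp_rot'],s['ft_force'],s['opening'],s['joint_vel'].round(3))
```

```text
[0.5603 0.0011 0.197 ] [-0.0001  0.1099  0.9939  0.0001] [-0.2114 -0.5359 -1.719 ] 0.02311962119307753 [ 0.006  0.001  0.001 -0.003 -0.    -0.005]
```

View pics/wr5.png

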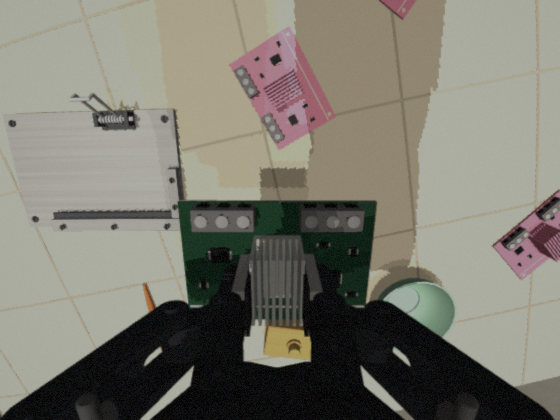

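Emit:
{"name": "step_arm", "arguments": {
  "deltas": [
    [[25,-25,0],[0,0,0],15],
    [[55,-55,0],[0,0,0],15],
    [[85,-80,0],[0,0,0],15],
    [[85,-80,0],[0,0,0],15],
    [[85,-80,0],[0,0,0],15],
    [[85,-80,0],[0,0,0],15]
  ]
}}

```text
time: 5.0
tool_pos: [0.6453, -0.0789, 0.1965]
tcp_rot: [-0.0, 0.11, 0.994, 0.0]
ft_force: [0.1, 0.3, -2.4]
opening: 0.0231
```

Run:
```python
from h import *
np.set_printoptions(precision=4,suppress=True)
f=grab('wrist','wr6'); s=f['state'];print(s['tool_pos'],s['tcp_rot'],s['ft_force'],s['opening'],s['joint_vel'].round(3))
cv2.imwrite('pics/c6.png',cv2.convertScaleAbs(cv2.resize(f['frame'][20:190,60:300],None,fx=3.3,fy=3.3,interpolation=cv2.INTER_CUBIC),alpha=1.2))
f=load('wr5')
cv2.imwrite('pics/c5.png',cv2.convertScaleAbs(cv2.resize(f['frame'][80:250,0:200],None,fx=3.5,fy=3.5,interpolation=cv2.INTER_CUBIC),alpha=1.2))
```

```text
[ 0.6453 -0.0789  0.1965] [-0.0005  0.1099  0.9939  0.0002] [ 0.1172  0.2591 -2.4175] 0.023110567650615036 [ 0.01  -0.025 -0.018 -0.003  0.    -0.001]
```

View pics/wr6.png

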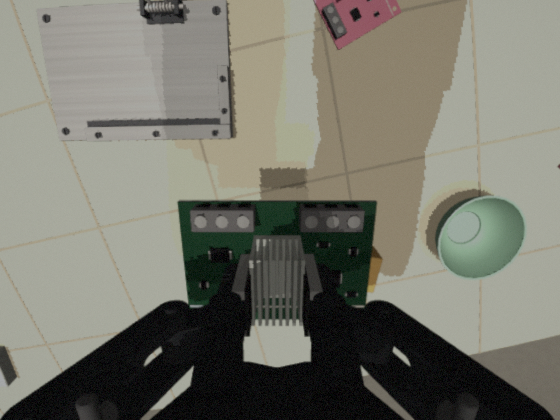

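View pics/c6.png

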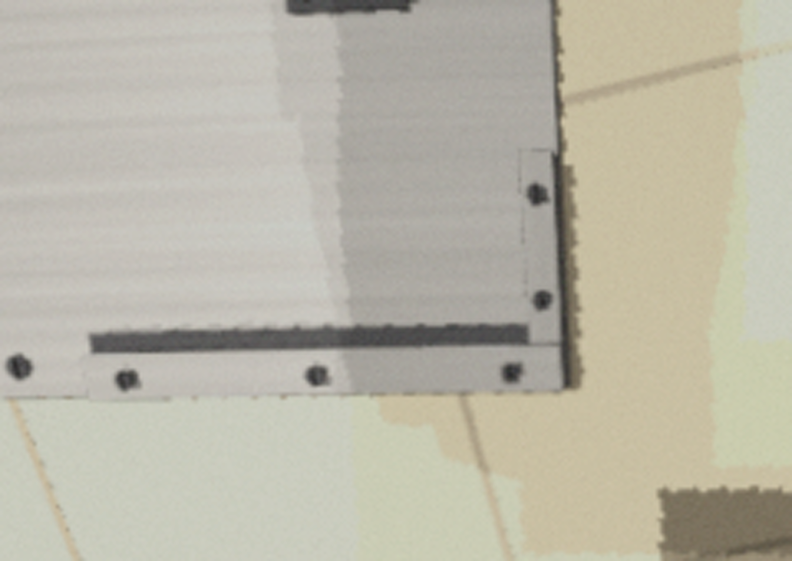

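View pics/c5.png

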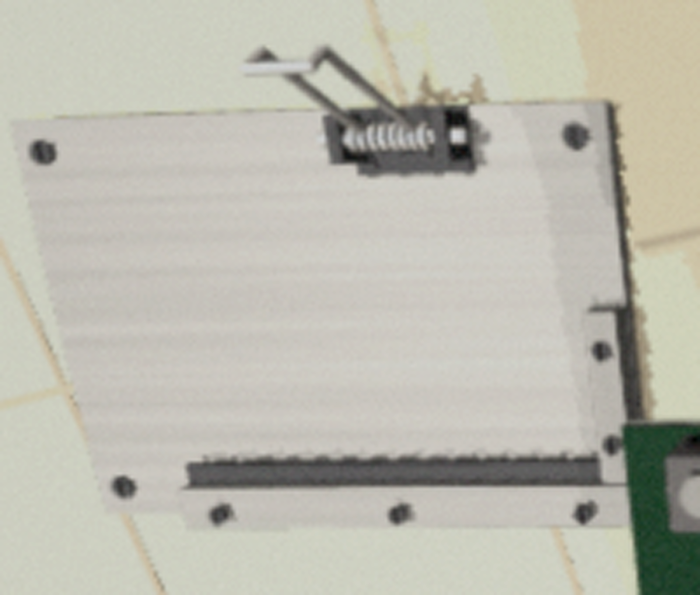

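```bash
cat > hold.py <<'E'
from h import *
np.set_printoptions(precision=4,suppress=True)
a=load('wr6');b=load('wr5')
u=lambda P,o,s:(np.array(P,float)+.5)/s-.5+o
p6=u([[90,335],[528,325],[90,352],[528,345],[520,150],[556,150],[565,387]],[60,20],3.3)
p5=u([[188,463],[598,457],[188,487],[600,483],[590,308],[618,307],[640,527]],[0,80],3.5)
names=['lipUL','lipUR','lipLL','lipLR','stopInnerEnd','stopOuterEnd']
for n,x in zip(names,tri(a,p6,b,p5)): print(n,x)
for n,z in (('lip',.016),('stop',.020)):
    i=slice(0,4) if n=='lip' else slice(4,6)
    print(n,'wr6\n',plane(a,p6[i],z),'\nwr5\n',plane(b,p5[i],z))
L=plane(a,p6[:4],.016); 
for P in (plane(a,p6[:4],.016),plane(b,p5[:4],.016)):
    for i,j in((0,1),(2,3)):
        d=P[j]-P[i]; print(np.degrees(np.arctan2(d[1],d[0])),np.linalg.norm(d))
E
python3 hold.py
```

```text
lipUL [ 0.5321 -0.2579  0.0133  0.    ]
lipUR [ 0.5609 -0.1214  0.0134  0.0013]
lipLL [ 0.5381 -0.2541  0.0226  0.0004]
lipLR [ 0.5673 -0.1213  0.0201  0.0003]
stopInnerEnd [ 0.5131 -0.1088  0.0154  0.0009]
stopOuterEnd [ 0.5152 -0.0989  0.0171  0.0004]
lip wr6
 [[ 0.5324 -0.2563  0.016 ]
 [ 0.5616 -0.1202  0.016 ]
 [ 0.5373 -0.2583  0.016 ]
 [ 0.5674 -0.1219  0.016 ]] 
wr5
 [[ 0.5317 -0.2556  0.016 ]
 [ 0.5597 -0.121   0.016 ]
 [ 0.5394 -0.2594  0.016 ]
 [ 0.5682 -0.1232  0.016 ]]
stop wr6
 [[ 0.5134 -0.1086  0.02  ]
 [ 0.5158 -0.0984  0.02  ]] 
wr5
 [[ 0.5131 -0.1065  0.02  ]
 [ 0.5147 -0.098   0.02  ]]
77.88151047601221 0.1391257618256834
77.55741853848885 0.13971557364050954
78.2477402951561 0.13754255035257415
78.05230475233405 0.1391826367769903
```

Run:
```python
from h import *
np.set_printoptions(precision=4,suppress=True)
for n in('wr4','wr5','wr6'):
    f=load(n); s=f['state']; z=s['tool_pos'][2]-.0071+.0032
    b=board(f,(170,190,385,312),z); 
    q=np.array(s['tcp_rot']); Rt=R.from_quat(q[[1,2,3,0]]).as_matrix()
    yaw=np.degrees(np.arctan2(Rt[1,1],Rt[0,1]))
    c=b[3]; P=np.c_[c,np.full(4,z)]-s['tool_pos']; print(n,yaw,b[1],b[2],'\n',P@Rt*1000)
# depth of far/near board edge points in tool frame
f=load('wr6');s=f['state'];q=np.array(s['tcp_rot']); Rt=R.from_quat(q[[1,2,3,0]]).as_matrix()
print((depth(f,[[195,240],[195,285],[355,240],[352,275],[280,212],[186,205],[370,205]])-s['tool_pos'])@Rt*1000)
```

```text
wr4 45.71933431314836 (100.5882797241211, 64.7837905883789) 45.712615966796875 
 [[ 35.5463 -50.8726   3.8712]
 [-29.2375 -50.8802   3.8888]
 [-29.2493  49.7081   3.9267]
 [ 35.5345  49.7157   3.909 ]]
wr5 77.37727652661593 (102.81595611572266, 64.73963165283203) 78.03168487548828 
 [[ 35.794  -52.3384   3.8969]
 [-28.9414 -51.5989   3.8855]
 [-27.7672  51.2103   3.9043]
 [ 36.9683  50.4709   3.9158]]
wr6 77.38167771785065 (103.15081024169922, 64.72836303710938) 77.38204193115234 
 [[ 35.8194 -53.9093   3.9217]
 [-28.9088 -53.9089   3.8614]
 [-28.9082  49.2419   3.8838]
 [ 35.8201  49.2415   3.944 ]]
[[ 15.1948 -43.0687   3.7565]
 [-11.5858 -45.335    3.4903]
 [ 15.1515  40.4159   3.9077]
 [ -5.0598  40.2534   3.0821]
 [ 30.6728   1.2217   3.5279]
 [ 34.2781 -46.0485   3.8071]
 [ 34.3338  46.4148   3.6526]]
```

Run:
```python
import cv2
f=cv2.imread('pics/wr6.png'); cv2.imwrite('pics/c7.png',cv2.convertScaleAbs(cv2.resize(f[190:335,165:390],None,fx=3.5,fy=3.5,interpolation=cv2.INTER_CUBIC),alpha=1.4))
```

```text
(no output)
```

View pics/c7.png

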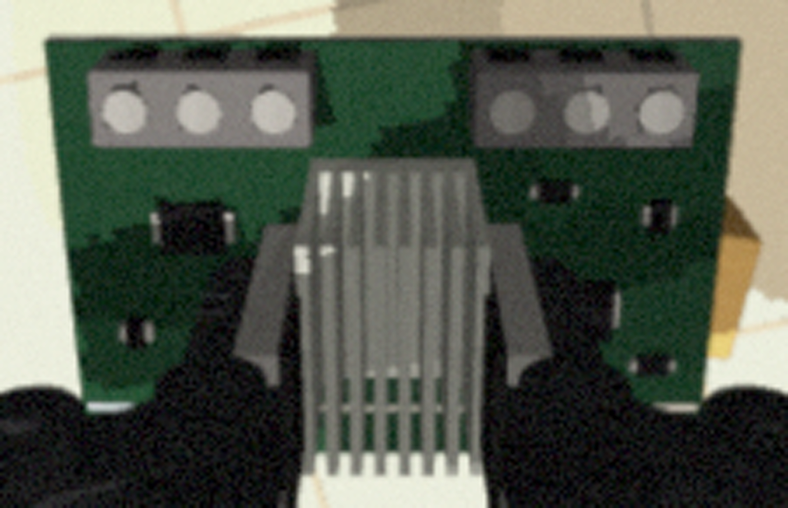

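Board is held level and square in the gripper, with the terminal edge at tool x +35.5. The holder's y axis is at about 78.0°, the corner at about (0.567, -0.121), and the lip height is about 13–20 mm against 16 nominal. Next I go above the laying position.

Emit:
{"name": "step_arm", "arguments": {
  "deltas": [
    [[-25,-18,0],[0,0,0.005],15],
    [[-55,-40,0],[0,0,0.01],15],
    [[-88,-63,0],[0,0,0.01],15],
    [[-118,-85,0],[0,0,0.01],15],
    [[-138,-101,0],[0,0,0.01],15],
    [[-143,-105,0],[0,0,0.01],15],
    [[-143,-105,-30],[0,0,0.01],15],
    [[-143,-105,-70],[0,0,0.01],15],
    [[-143,-105,-110],[0,0,0.01],15],
    [[-143,-105,-140],[0,0,0.01],15],
    [[-143,-105,-155],[0,0,0.01],15],
    [[-143,-105,-155],[0,0,0.01],15]
  ]
}}

```text
time: 6.05
tool_pos: [0.5008, -0.1827, 0.0393]
tcp_rot: [-0.002, 0.105, 0.995, 0.001]
ft_force: [-1.4, 0.4, -1.6]
opening: 0.0228
```

Emit:
{"name": "step_arm", "arguments": {
  "deltas": [
    [[0,0,0],[0,0,0],15],
    [[0,0,0],[0,0,0],15]
  ]
}}

```text
time: 6.22
tool_pos: [0.5034, -0.1846, 0.0433]
tcp_rot: [0.001, 0.105, 0.994, -0.0]
ft_force: [-0.4, 0.1, -0.8]
opening: 0.0233
```

```bash
cat > chk.py <<'E'
from h import *
import sys
np.set_printoptions(precision=4,suppress=True)
C=np.array([.567,-.121,.008]);a=np.radians(-12.0);H=np.array([[np.cos(a),-np.sin(a),0],[np.sin(a),np.cos(a),0],[0,0,1]])
def rep(s):
    q=np.array(s['tcp_rot']); Rt=R.from_quat(q[[1,2,3,0]]).as_matrix()
    cor=s['tool_pos']+Rt@np.array([-.0343,.05,.0071])
    print('t',round(s['time'],2),'tcp',s['tool_pos'],'yawy',round(np.degrees(np.arctan2(Rt[1,1],Rt[0,1])),2),'tilt',Rt[:2,2],'corner_h mm',(cor-C)@H*1000,'F_h',np.array(s['ft_force'])@H,'M_h',np.array(s['moment'])@H,'op',round(s['opening'],4))
if __name__=='__main__': rep(bot.state())
E
python3 - <<'E'
from chk import *
f=grab('wrist','wr7'); rep(f['state']); grab('top','top7'); grab('side','side7')
f=load('top7')['frame'];g=load('side7')['frame']
cv2.imwrite('pics/c8.png',cv2.convertScaleAbs(np.hstack([cv2.resize(f[190:320,330:470],None,fx=2.8,fy=2.8,interpolation=cv2.INTER_CUBIC),cv2.resize(g[250:380,235:375],None,fx=2.8,fy=2.8,interpolation=cv2.INTER_CUBIC)]),alpha=1.3))
E
```

```text
t 6.22 tcp [ 0.5034 -0.1846  0.0433] yawy 77.97 tilt [ 0.0018 -0.0009] corner_h mm [-14.6159 -25.4963  28.261 ] F_h [-0.4183 -0.0263 -0.8293] M_h [ 0.1262 -0.0224 -0.01  ] op 0.0233
```

View pics/wr7.png

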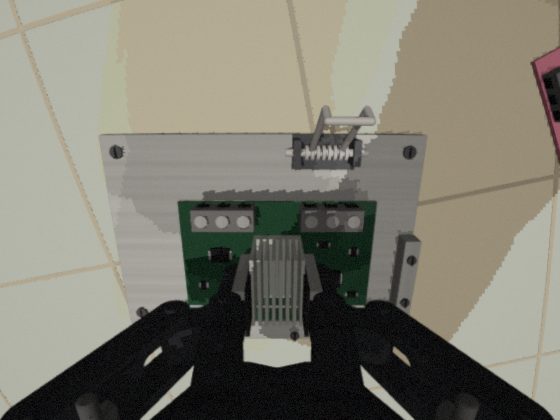

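View pics/c8.png

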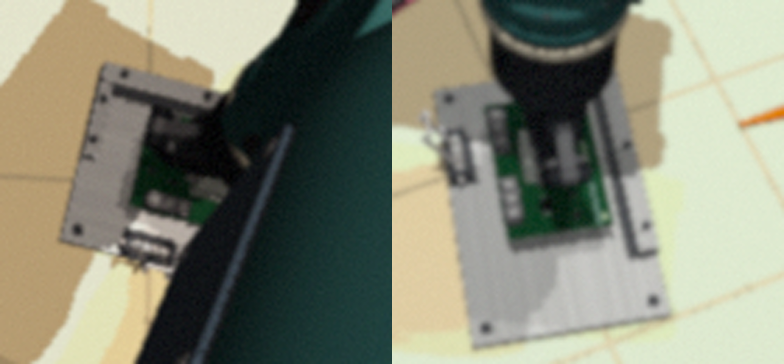

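Emit:
{"name": "step_arm", "arguments": {
  "deltas": [
    [[0,0,-6],[0,0,0],15],
    [[0,0,-12],[0,0,0],15],
    [[0,0,-17],[0,0,0],15],
    [[0,0,-21],[0,0,0],15],
    [[0,0,-23],[0,0,0],15],
    [[0,0,-24],[0,0,0],15],
    [[0,0,-24],[0,0,0],15],
    [[0,0,-24],[0,0,0],15]
  ]
}}

```text
time: 7.03
tool_pos: [0.5027, -0.1849, 0.0178]
tcp_rot: [0.0, 0.105, 0.994, -0.0]
ft_force: [0.8, -0.7, -1.5]
opening: 0.0228
```

```bash
python3 chk.py
```

```text
t 7.03 tcp [ 0.5027 -0.1849  0.0178] yawy 77.92 tilt [ 0.0001 -0.    ] corner_h mm [-15.2279 -25.9147   2.7392] F_h [ 0.9695 -0.5525 -1.5082] M_h [ 0.0046 -0.0851 -0.072 ] op 0.0228
```

Emit:
{"name": "step_arm", "arguments": {
  "deltas": [
    [[0,0,-1],[0,0,0],15],
    [[0,0,-2],[0,0,0],15],
    [[0,0,-2],[0,0,0],15],
    [[0,0,-2],[0,0,0],15]
  ]
}}

```text
time: 7.37
tool_pos: [0.5026, -0.1848, 0.0158]
tcp_rot: [0.0, 0.105, 0.994, -0.0]
ft_force: [-0.4, 0.1, -1.5]
opening: 0.0231
```

Emit:
{"name": "step_arm", "arguments": {
  "deltas": [
    [[0,0,-0.5],[0,0,0],15],
    [[0,0,-1],[0,0,0],15],
    [[0,0,-1],[0,0,0],15],
    [[0,0,-1],[0,0,0],15]
  ]
}}

```text
time: 7.7
tool_pos: [0.5027, -0.1849, 0.0151]
tcp_rot: [0.0, 0.105, 0.994, -0.0]
ft_force: [-1.3, 0.9, 4.9]
opening: 0.0226
```

```bash
python3 chk.py
```

```text
t 7.7 tcp [ 0.5027 -0.1849  0.0151] yawy 77.92 tilt [ 0.0003 -0.0002] corner_h mm [-15.2461 -25.9325  -0.0448] F_h [-1.4821  0.5547  4.9037] M_h [0.1367 0.3383 0.0261] op 0.0226
```

Emit:
{"name": "step_arm", "arguments": {
  "deltas": [
    [[2,-0.4,0],[0,0,0],15],
    [[4,-0.9,0],[0,0,0],15],
    [[6,-1.3,0],[0,0,0],15],
    [[8,-1.7,0],[0,0,0],15],
    [[9.5,-2.0,0],[0,0,0],15],
    [[10.8,-2.3,0],[0,0,0],15],
    [[10.8,-2.3,0],[0,0,0],15],
    [[10.8,-2.3,0],[0,0,0],15]
  ]
}}

```text
time: 8.37
tool_pos: [0.5127, -0.187, 0.0151]
tcp_rot: [-0.001, 0.105, 0.994, -0.0]
ft_force: [-7.8, 1.4, 10.3]
opening: 0.0232
```

Run:
```python
from chk import *
f=grab('wrist','wr8'); rep(f['state']); grab('side','side8')
g=load('side8')['frame']
cv2.imwrite('pics/c9.png',cv2.convertScaleAbs(cv2.resize(g[255:355,245:345],None,fx=6,fy=6,interpolation=cv2.INTER_CUBIC),alpha=1.5))
```

```text
t 8.37 tcp [ 0.5127 -0.187   0.0151] yawy 77.92 tilt [-0.0012  0.0001] corner_h mm [ -5.0518 -25.8515  -0.0976] F_h [-7.952  -0.2957 10.3117] M_h [0.1427 1.3545 0.025 ] op 0.0232
```

View pics/c9.png

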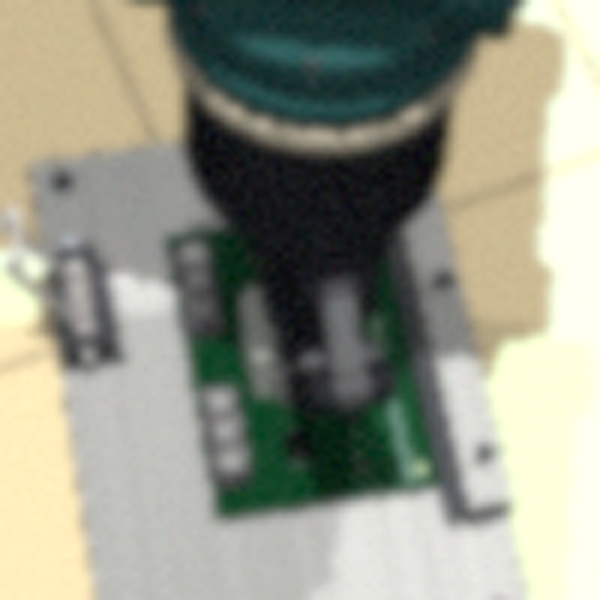

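View pics/wr8.png

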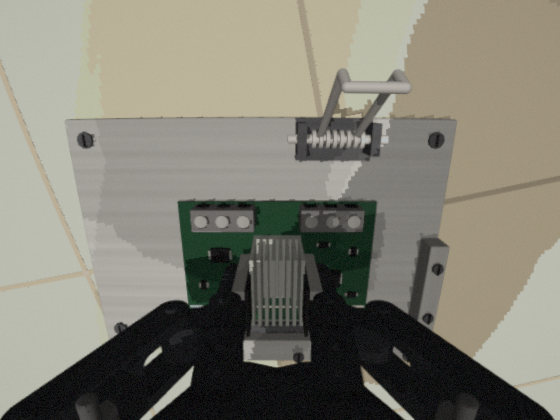

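Emit:
{"name": "step_arm", "arguments": {
  "deltas": [
    [[0,0,0.4],[0,0,0],15],
    [[0.7,-0.1,0.4],[0,0,0],15],
    [[1.3,-0.3,0.4],[0,0,0],15],
    [[2,-0.4,0.4],[0,0,0],15],
    [[2,-0.4,0.4],[0,0,0],15]
  ]
}}

```text
time: 8.88
tool_pos: [0.5156, -0.1877, 0.0151]
tcp_rot: [0.0, 0.105, 0.994, -0.0]
ft_force: [-0.3, 0.7, -1.9]
opening: 0.0232
```

```bash
python3 chk.py
```

```text
t 8.88 tcp [ 0.5156 -0.1877  0.0151] yawy 77.92 tilt [ 0.0001 -0.    ] corner_h mm [ -2.0107 -25.9196  -0.0181] F_h [-0.4434  0.6083 -1.9218] M_h [ 0.0009 -0.0177  0.0312] op 0.0232
```

Emit:
{"name": "step_arm", "arguments": {
  "deltas": [
    [[0.5,-0.1,0],[0,0,0],15],
    [[1,-0.2,-0.1],[0,0,0],15],
    [[1,-0.2,-0.1],[0,0,0],15]
  ]
}}

```text
time: 9.13
tool_pos: [0.5164, -0.1877, 0.0151]
tcp_rot: [-0.0, 0.105, 0.994, 0.0]
ft_force: [-1.5, -0.3, 0.8]
opening: 0.023
```

```bash
python3 chk.py
```

```text
t 9.13 tcp [ 0.5164 -0.1877  0.0151] yawy 77.92 tilt [-0.0002  0.    ] corner_h mm [ -1.2703 -25.8505  -0.025 ] F_h [-1.4438 -0.6003  0.8256] M_h [-0.0252  0.2047 -0.0305] op 0.023
```

Emit:
{"name": "step_arm", "arguments": {
  "deltas": [
    [[0.4,-0.1,0],[0,0,0],15],
    [[0.8,-0.2,0],[0,0,0],15],
    [[0.8,-0.2,0],[0,0,0],15]
  ]
}}

```text
time: 9.38
tool_pos: [0.5174, -0.188, 0.0151]
tcp_rot: [0.0, 0.105, 0.994, -0.0]
ft_force: [-1.0, -0.1, -1.3]
opening: 0.0231
```

```bash
python3 chk.py
```

```text
t 9.38 tcp [ 0.5174 -0.188   0.0151] yawy 77.92 tilt [ 0.0002 -0.    ] corner_h mm [ -0.2094 -25.9118  -0.0078] F_h [-0.9982 -0.2872 -1.3475] M_h [-0.0254 -0.0039  0.0052] op 0.0231
```

Emit:
{"name": "step_arm", "arguments": {
  "deltas": [
    [[0.3,-0.1,0],[0,0,0],15],
    [[0.6,-0.1,0],[0,0,0],15],
    [[0.6,-0.1,0],[0,0,0],15]
  ]
}}

```text
time: 9.63
tool_pos: [0.5179, -0.1881, 0.0151]
tcp_rot: [0.0, 0.105, 0.994, 0.0]
ft_force: [0.2, 0.2, -0.3]
opening: 0.0229
```

```bash
python3 chk.py
```

```text
t 9.63 tcp [ 0.5179 -0.1881  0.0151] yawy 77.92 tilt [ 0.0001 -0.    ] corner_h mm [  0.2869 -25.8614  -0.0315] F_h [ 0.2033  0.2186 -0.2567] M_h [-0.0004  0.0288 -0.0444] op 0.0229
```

Emit:
{"name": "step_arm", "arguments": {
  "deltas": [
    [[0.3,-0.1,0],[0,0,0],15],
    [[0.6,-0.1,0],[0,0,0],15],
    [[0.6,-0.1,0],[0,0,0],15]
  ]
}}

```text
time: 9.88
tool_pos: [0.5182, -0.1882, 0.0151]
tcp_rot: [-0.0, 0.105, 0.994, -0.0]
ft_force: [-3.4, -0.3, 2.1]
opening: 0.0231
```

```bash
python3 chk.py
```

```text
t 9.88 tcp [ 0.5182 -0.1882  0.0151] yawy 77.92 tilt [-0.0005 -0.0001] corner_h mm [  0.5853 -25.9102  -0.0598] F_h [-3.243  -0.9991  2.1099] M_h [-0.1767  0.5795 -0.0019] op 0.0231
```

Emit:
{"name": "step_arm", "arguments": {
  "deltas": [
    [[0.25,-0.05,0.1],[0,0,0],15],
    [[0.5,-0.1,0.1],[0,0,0],15],
    [[0.5,-0.1,0.1],[0,0,0],15]
  ]
}}

```text
time: 10.13
tool_pos: [0.5182, -0.1881, 0.0151]
tcp_rot: [-0.001, 0.105, 0.994, -0.0]
ft_force: [-7.1, 0.6, 3.1]
opening: 0.0232
```

```bash
python3 chk.py
```

```text
t 10.13 tcp [ 0.5182 -0.1881  0.0151] yawy 77.92 tilt [-0.0015  0.0001] corner_h mm [  0.5657 -25.857   -0.0966] F_h [-7.0293 -0.9277  3.0873] M_h [-0.2558  1.1557 -0.0197] op 0.0232
```

Emit:
{"name": "step_arm", "arguments": {
  "deltas": [
    [[0.4,2,0],[0,0,0],15],
    [[1.1,5,0],[0,0,0],15],
    [[1.7,8,0],[0,0,0],15],
    [[2.3,11,0],[0,0,0],15],
    [[3.0,14,0],[0,0,0],15],
    [[3.6,17,0],[0,0,0],15],
    [[4.2,20,0],[0,0,0],15],
    [[4.5,21.5,0],[0,0,0],15],
    [[4.5,21.5,0],[0,0,0],15],
    [[4.5,21.5,0],[0,0,0],15]
  ]
}}

```text
time: 10.97
tool_pos: [0.5228, -0.1668, 0.0151]
tcp_rot: [-0.001, 0.105, 0.994, -0.0]
ft_force: [-6.2, -1.3, 1.8]
opening: 0.0228
```

Run:
```python
from chk import *
f=grab('wrist','wr9'); rep(f['state'])
```

```text
t 10.97 tcp [ 0.5228 -0.1668  0.0151] yawy 77.91 tilt [-0.0013 -0.0004] corner_h mm [ 0.6491 -4.0545 -0.0867] F_h [-5.798  -2.5263  1.7606] M_h [-0.5274  1.077   0.0382] op 0.0228
```

View pics/wr9.png

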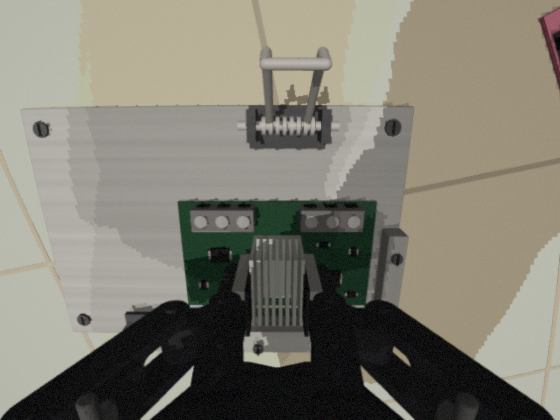

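The board edge at column 374 is a few mm short of the stop at about column 386. I continue in small steps.

Emit:
{"name": "step_arm", "arguments": {
  "deltas": [
    [[0.1,0.7,0],[0,0,0],15],
    [[0.3,1.4,0],[0,0,0],15],
    [[0.4,2,0],[0,0,0],15],
    [[0.4,2,0],[0,0,0],15]
  ]
}}

```text
time: 11.35
tool_pos: [0.5232, -0.1651, 0.0151]
tcp_rot: [-0.001, 0.105, 0.994, -0.001]
ft_force: [-6.6, -4.7, 2.7]
opening: 0.0231
```

```bash
python3 chk.py
```

```text
t 11.35 tcp [ 0.5232 -0.1651  0.0151] yawy 77.9 tilt [-0.0014 -0.001 ] corner_h mm [ 0.6677 -2.3554 -0.0834] F_h [-5.4597 -5.9319  2.7036] M_h [-0.9787  1.1262  0.024 ] op 0.0231
```

Emit:
{"name": "step_arm", "arguments": {
  "deltas": [
    [[0.1,0.5,0],[0,0,0],15],
    [[0.2,0.8,0],[0,0,0],15],
    [[0.2,0.8,0],[0,0,0],15]
  ]
}}

```text
time: 11.6
tool_pos: [0.5233, -0.1644, 0.0151]
tcp_rot: [-0.001, 0.105, 0.994, -0.001]
ft_force: [-7.3, -4.6, 3.6]
opening: 0.0229
```

```bash
python3 chk.py
```

```text
t 11.6 tcp [ 0.5233 -0.1644  0.0151] yawy 77.89 tilt [-0.0015 -0.0012] corner_h mm [ 0.6729 -1.6527 -0.0778] F_h [-6.1504 -6.0028  3.6189] M_h [-1.1008  1.1796 -0.0369] op 0.0229
```

Emit:
{"name": "step_arm", "arguments": {
  "deltas": [
    [[0.1,0.3,0],[0,0,0],15],
    [[0.1,0.6,0],[0,0,0],15],
    [[0.1,0.6,0],[0,0,0],15]
  ]
}}

```text
time: 11.85
tool_pos: [0.5234, -0.1638, 0.0151]
tcp_rot: [-0.001, 0.105, 0.994, -0.001]
ft_force: [-6.2, -4.2, 3.2]
opening: 0.023
```

```bash
python3 chk.py
```

```text
t 11.85 tcp [ 0.5234 -0.1638  0.0151] yawy 77.89 tilt [-0.0014 -0.0011] corner_h mm [ 0.669  -1.0079 -0.077 ] F_h [-5.1467 -5.4037  3.2012] M_h [-1.0064  1.1035 -0.0284] op 0.023
```

Emit:
{"name": "step_arm", "arguments": {
  "deltas": [
    [[0.1,0.4,0],[0,0,0],15],
    [[0.2,0.8,0],[0,0,0],15],
    [[0.2,0.8,0],[0,0,0],15]
  ]
}}

```text
time: 12.1
tool_pos: [0.5236, -0.163, 0.0151]
tcp_rot: [-0.001, 0.105, 0.994, -0.001]
ft_force: [-7.2, -4.4, 3.2]
opening: 0.0228
```

Run:
```python
from chk import *
f=grab('wrist','wr10'); rep(f['state'])
cv2.imwrite('pics/c10.png',cv2.convertScaleAbs(cv2.resize(f['frame'][190:340,260:430],None,fx=4,fy=4,interpolation=cv2.INTER_CUBIC),alpha=1.8))
```

```text
t 12.1 tcp [ 0.5236 -0.163   0.0151] yawy 77.89 tilt [-0.0015 -0.0012] corner_h mm [ 0.6758 -0.204  -0.0884] F_h [-6.1466 -5.7694  3.2301] M_h [-1.058   1.1396 -0.0193] op 0.0228
```

View pics/c10.png

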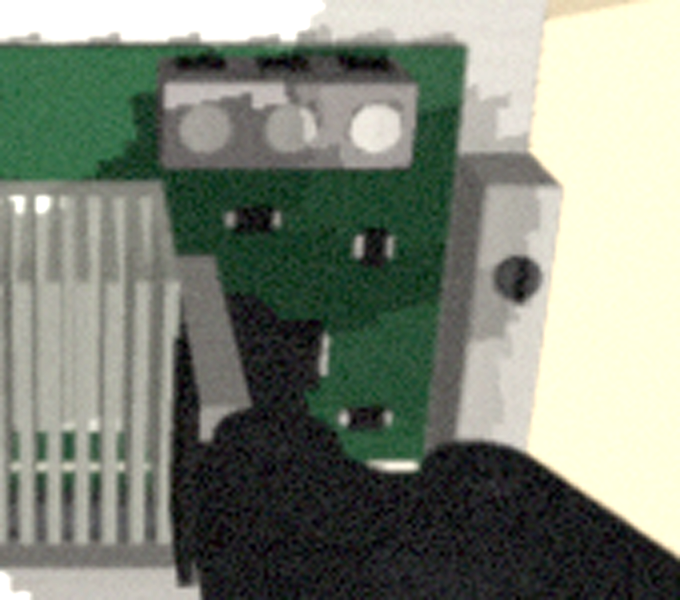

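Only a hairline gap is left to the stop. The force is still steady sliding friction.

Emit:
{"name": "step_arm", "arguments": {
  "deltas": [
    [[0.1,0.3,0],[0,0,0],15],
    [[0.1,0.6,0],[0,0,0],15],
    [[0.1,0.6,0],[0,0,0],15]
  ]
}}

```text
time: 12.4
tool_pos: [0.5237, -0.1624, 0.0151]
tcp_rot: [-0.001, 0.105, 0.994, -0.001]
ft_force: [-6.5, -4.7, 2.3]
opening: 0.0227
```

```bash
python3 chk.py
```

```text
t 12.4 tcp [ 0.5237 -0.1624  0.0151] yawy 77.89 tilt [-0.0014 -0.0011] corner_h mm [ 0.6797  0.4209 -0.0874] F_h [-5.3797 -5.9184  2.261 ] M_h [-1.0008  1.0825  0.0428] op 0.0227
```

Emit:
{"name": "step_arm", "arguments": {
  "deltas": [
    [[0.1,0.3,0],[0,0,0],15],
    [[0.1,0.5,0],[0,0,0],15],
    [[0.1,0.5,0],[0,0,0],15]
  ]
}}

```text
time: 12.65
tool_pos: [0.5238, -0.162, 0.0151]
tcp_rot: [-0.001, 0.105, 0.994, -0.001]
ft_force: [-7.7, -5.2, 2.8]
opening: 0.0229
```

```bash
python3 chk.py
```

```text
t 12.65 tcp [ 0.5238 -0.162   0.0151] yawy 77.89 tilt [-0.0015 -0.0014] corner_h mm [ 0.6925  0.8019 -0.0842] F_h [-6.4195 -6.7007  2.7739] M_h [-1.2588  1.1221  0.0388] op 0.0229
```

Emit:
{"name": "step_arm", "arguments": {
  "deltas": [
    [[0.05,0.25,0],[0,0,0],15],
    [[0.1,0.5,0],[0,0,0],15],
    [[0.1,0.5,0],[0,0,0],15]
  ]
}}

```text
time: 12.9
tool_pos: [0.5238, -0.162, 0.0152]
tcp_rot: [-0.001, 0.106, 0.994, -0.001]
ft_force: [-8.6, -7.2, 3.7]
opening: 0.0232
```

```bash
python3 chk.py
```

```text
t 12.9 tcp [ 0.5238 -0.162   0.0152] yawy 77.88 tilt [-0.0018 -0.0024] corner_h mm [ 0.682   0.8296 -0.1187] F_h [-6.9442 -8.8057  3.6997] M_h [-1.94    1.2904  0.0226] op 0.0232
```

Emit:
{"name": "step_arm", "arguments": {
  "deltas": [
    [[0.15,0.25,0],[0,0,0],15],
    [[0.3,0.45,0],[0,0,0],15],
    [[0.3,0.45,0],[0,0,0],15],
    [[0.3,0.45,0],[0,0,0],15]
  ]
}}

```text
time: 13.23
tool_pos: [0.5239, -0.162, 0.0152]
tcp_rot: [-0.001, 0.106, 0.994, -0.002]
ft_force: [-9.5, -11.7, 3.8]
opening: 0.023
```

Run:
```python
from chk import *
f=grab('wrist','wr11'); rep(f['state'])
cv2.imwrite('pics/c11.png',cv2.convertScaleAbs(cv2.resize(f['frame'][190:340,260:430],None,fx=4,fy=4,interpolation=cv2.INTER_CUBIC),alpha=1.6))
g=grab('side','side11')['frame']
cv2.imwrite('pics/c12.png',cv2.convertScaleAbs(cv2.resize(g[255:355,245:345],None,fx=6,fy=6,interpolation=cv2.INTER_CUBIC),alpha=1.5))
grab('top','top11')
f=load('wr11');s=f['state']; b=board(f,(170,190,385,312),.0112);print(b[1:3])
rep(bot.state())
```

```text
t 13.23 tcp [ 0.5239 -0.162   0.0152] yawy 77.86 tilt [-0.0023 -0.0033] corner_h mm [ 0.7385  0.8233 -0.121 ] F_h [ -6.9032 -13.3988   3.7573] M_h [-2.5913  1.5883  0.0907] op 0.023
((101.10015106201172, 64.8370590209961), 78.03030395507812)
t 13.38 tcp [ 0.5238 -0.162   0.0152] yawy 77.86 tilt [-0.0023 -0.0033] corner_h mm [ 0.7155  0.8417 -0.1296] F_h [ -8.0254 -13.3668   3.9228] M_h [-2.6553  1.5912  0.0633] op 0.023
```

View pics/c11.png

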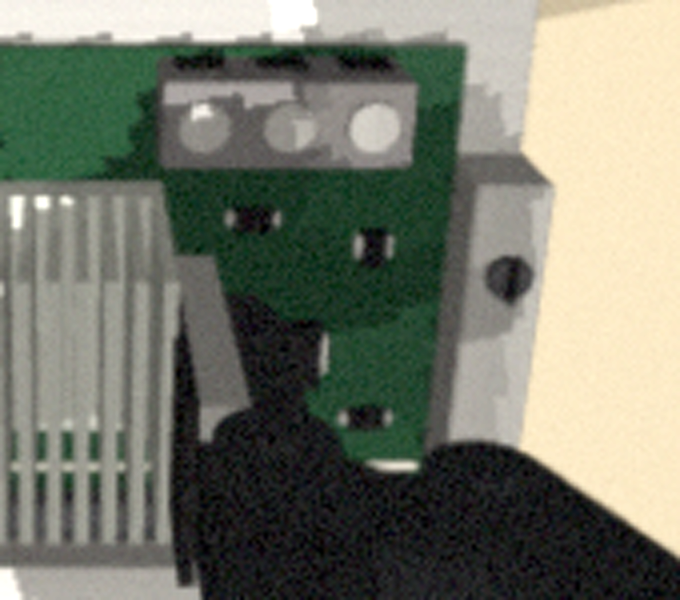

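View pics/c12.png

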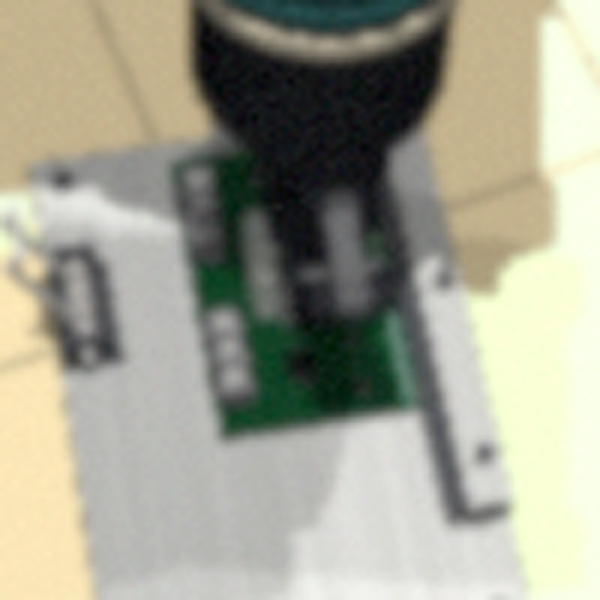

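View pics/top11.png

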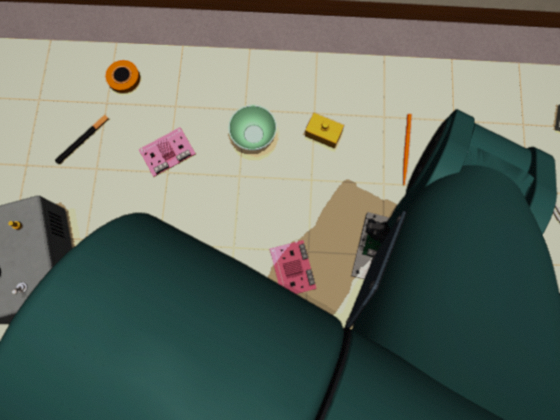

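Run:
```python
from chk import *
for n in ('wr7','wr8','wr9','wr11'):
    f=load(n); g=cv2.GaussianBlur(cv2.cvtColor(f['frame'],cv2.COLOR_BGR2GRAY),(3,3),0).astype(float)
    im=f['frame'].astype(int); gr=(im[...,1]>im[...,2]*1.35+4)
    # saturation: plate is grey, counter is yellowish
    sat=(im[...,2]-im[...,0])
    def fit(P,z):
        W=plane(f,P,z)[:,:2]; 
        for _ in range(4):
            c=W.mean(0);u=np.linalg.svd(W-c)[2][0]; r=(W-c)@np.array([-u[1],u[0]]); W=W[abs(r)<max(.0006,1.5*r.std())]
        if u[1]<0:u=-u
        return np.degrees(np.arctan2(u[1],u[0])),len(W),r.std()*1000
    P=[];B=[]
    for c in list(range(110,230))+list(range(345,395)):
        col=cv2.GaussianBlur(sat[60:180,c].astype(np.float32).reshape(-1,1),(1,7),0).ravel()
        d=np.diff(col); k=d[:100].argmin(); P.append([c,60+k+.5])
    for c in range(185,370):
        r=np.where(gr[190:215,c])[0]
        if len(r):B.append([c,190+r[0]])
    print(n,'plate back edge',fit(P,.008),'board terminal edge',fit(B,f['state']['tool_pos'][2]-.0071+.0032))
    rep(f['state'])
```

```text
wr7 plate back edge (np.float64(77.8046382935199), 157, np.float64(0.17645246882520343)) board terminal edge (np.float64(77.89291628341559), 185, np.float64(0.1537624406225189))
t 6.22 tcp [ 0.5034 -0.1846  0.0433] yawy 77.97 tilt [ 0.0018 -0.0009] corner_h mm [-14.6159 -25.4963  28.261 ] F_h [-0.4183 -0.0263 -0.8293] M_h [ 0.1262 -0.0224 -0.01  ] op 0.0233
wr8 plate back edge (np.float64(77.76233320579355), 150, np.float64(0.16749318241615113)) board terminal edge (np.float64(77.92224934533608), 181, np.float64(0.11320004097474477))
t 8.37 tcp [ 0.5127 -0.187   0.0151] yawy 77.92 tilt [-0.0012  0.0001] corner_h mm [ -5.0518 -25.8515  -0.0976] F_h [-7.952  -0.2957 10.3117] M_h [0.1427 1.3545 0.025 ] op 0.0232
wr9 plate back edge (np.float64(77.73379591223802), 164, np.float64(0.14412474860559107)) board terminal edge (np.float64(77.84536806636918), 185, np.float64(0.12168393993341045))
t 10.97 tcp [ 0.5228 -0.1668  0.0151] yawy 77.91 tilt [-0.0013 -0.0004] corner_h mm [ 0.6491 -4.0545 -0.0867] F_h [-5.798  -2.5263  1.7606] M_h [-0.5274  1.077   0.0382] op 0.0228
wr11 plate back edge (np.float64(77.75405403543267), 166, np.float64(0.14969933491903264)) board terminal edge (np.float64(77.89321963320855), 184, np.float64(0.09871623448503164))
t 13.23 tcp [ 0.5239 -0.162   0.0152] yawy 77.86 tilt [-0.0023 -0.0033] corner_h mm [ 0.7385  0.8233 -0.121 ] F_h [ -6.9032 -13.3988   3.7573] M_h [-2.5913  1.5883  0.0907] op 0.023
```

Measured plate edge is 77.75° and board edge 77.89°, so the board is square within 0.0025 rad. One last distance check before handing in: the board's terminal edge should be 46 mm from the plate's back edge.

Run:
```python
from chk import *
f=load('wr11'); im=f['frame'].astype(int); sat=im[...,2]-im[...,0]; gr=(im[...,1]>im[...,2]*1.35+4)
P=[];B=[]
for c in list(range(190,230))+list(range(345,370)):
    col=cv2.GaussianBlur(sat[60:180,c].astype(np.float32).reshape(-1,1),(1,7),0).ravel(); P.append([c,60.5+np.diff(col)[:100].argmin()])
    r=np.where(gr[190:215,c])[0]
    B.append([c,190+r[0]-.5])
d=(plane(f,B,.0112)-plane(f,P,.008))@H; print('x dist mm',np.median(d[:,0])*1000)
rep(bot.state())
```

```text
x dist mm 46.313204561937084
t 13.38 tcp [ 0.5238 -0.162   0.0152] yawy 77.86 tilt [-0.0023 -0.0033] corner_h mm [ 0.7155  0.8417 -0.1296] F_h [ -8.0254 -13.3668   3.9228] M_h [-2.6553  1.5912  0.0633] op 0.023
```

```bash
python3 -c "
from station import bot
print(bot.finish_job())
print(bot.state()['time'],bot.state()['ft_force'])"
```

```text
the job is handed in; nothing more can be done
None
the job is handed in; nothing more can be done
```

The green power board is seated in the holder's corner, and I handed the job in at 13.4 s with the gripper still holding and pressing it. No verdict was reported. I gripped the board by its heat sink, laid it on the base plate, slid the bare edge under the lip to the rail, and then pushed it along to the stop.

Last checks before handing in:
- **Position:** the terminal edge measured 46.3 mm from the plate's back edge (46 expected). The corner was within 0.9 mm of my vision estimate in x and y. It stopped moving along each axis on contact, with small final pushes leaving it in place.
- **Squareness and tilt:** the board edge was within about 0.0025 rad of the plate edge, the tool tilted about 0.004 rad, and the height was within about 0.1 mm.
- **Push:** about 8 N towards the rail and 13 N towards the stop, measured at the wrist. Up to about 6 N of the stop push could be friction. Grip opening was 23 mm, with 60 N of grip set.
- **Left alone:** in the last top view the bowl, brass weight and probe looked unmoved.

Checks that disagreed: two-view heights of small features scattered. The heat sink top came out at 15–41 mm (31 nominal) and the lip and rail edge at 13–23 mm. I relied on the depth readings, the given heights as a check, and contact forces. An 8 N drag during the slide under the lip disappeared when I eased the downward push.

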